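# Stand the reagent bottles in their holders

### The arm

A 6-joint arm with a two-finger parallel gripper is mounted at the origin on a cart in front of the work surface, level with it; the furniture and walls round the work are solid. World frame = base frame: x ahead of the robot, y to its left, z up, the work surface at z = 0. Lengths are in m, angles in rad, forces in N, time in s.
With the tool pointing down it reaches from about 0.375 to 0.9 m from the base axis. Payload 3.1 kg.
Tool frame: the origin (TCP) lies between the finger pads, 19 mm behind the fingertips; this is the grasp point; z points along the fingers, y is the line along which they close (so a half turn about z gives the same grasp; the last joint's range is limited). The gripper opens to 85 mm and grips with 20 to 120 N. Pads are 22 mm wide; open, the fingers measure 114 mm over their backs; the gripper's body (76 mm by 85 mm) begins 54 mm behind the grasp point. The pads swing forward as they close: fully open they stand 13 mm farther back than shut.
Start: joints at [0.963, 0.527, 1.433, -0, 1.181, -0.178], TCP at [0.26, 0.568, 0.25] pointing down, gripper open.
Joint ranges: [-3.08, 3.08], [-0.75, 2.2], [0.22, 2.44], [-1.43, 4.57], [0, 2.65], [-2.85, 2.85]. Speed limits (rad/s): [2.79, 2.79, 3.14, 3.14, 3.14, 3.14].

### API

Orientations are given as a unit quaternion [w, x, y, z].
In Python, from bench import monitor, cams, order gives the robot as it stands.
- The arm moves only by the tool carry_out, never from a script. Its argument "motion" is a list of rows, each an object of numbers: "dx", "dy", "dz": the shift along the world's x, y, z in units of 30 mm (1.0 is 30 mm); "twist": the turn about the world's z in units of 5 degrees (1.0 is 5 degrees). In form: [{"dx": .., "dy": .., "dz": .., "twist": ..}, ...]. A call has 1 to 20 rows; each row shifts and turns the commanded pose from where the row before left it; what a row does not reach is not made up. A row lasts 1/10 s, in which the tool goes at most 50 mm and 8.59 degrees, less where a joint would pass 70% of its speed; a pose out of reach is approached as far as the arm can. A call is refused whole if a number of a shift passes 1 or a number of a turn 1, either way. A call with a gripper value outside its range is refused whole. "fingers" is the finger opening in mm, from 0 to 85.4, set as the call begins (left out, the last holds). The fingers move at their own pace and stop on an object; "newtons" is the grip in N (left out, the last holds). Time passes only in rows, so rows that do not move let the fingers close. It gives the time, the measured TCP pose, the force, the opening and the grip force at its end, in the units of the state.
- monitor.state(): the state, without advancing time (a new reading comes with each control period).
- cams.camera(name): name is "scene" or "top" or "wrist"; returns a dict with "color" (420x560x3 uint8, red, green, blue), "fx", "fy", "cx", "cy" (pixels), "world_from_camera" (4x4, takes a point from camera to world coordinates). Camera axes: x right, y down, z forward; pixel columns grow to the right and rows downward; lengths in m; the calibration is good to about 2 mm. The wrist camera is an equidistant fisheye: a pixel r from the principal point sees the ray r / f radians off the axis. A picture is of the moment at which its call begins. There is no depth.
- order.hand_in(): hands the job in; it is judged then, once.
The state is a dict: "time": time; "joints": joint angles; "joint_vel": joint speeds; "joint_efforts": joint torques, N m; "position": TCP position; "tool_rot": TCP orientation; "contact_force": force on the tool from outside, world axes, zero at the start; "torque": the same for the moment, N m; "grip_width": finger opening in m; "finger_force": force on a finger pad.
Only numpy, scipy, OpenCV 4.12 (cv2) and the standard library are available. Lean on these libraries where they do the work, as an engineer would, in place of code of your own. Each camera call takes 0.05 s, during which the arm holds its last target. There are 200 camera calls.

### The job

Put the four small screw-cap bottles that stand in front of the two tip boxes into the four grey bottle holders, one in each, upright and fully down on the floor of the well: the largest bottle in the widest well, the next largest in the next widest, and so on down to the smallest in the narrowest. Do not tip a bottle over, and leave the timer and the note pad that lie among them where they are.

Things in the scene. Friction and masses are not known exactly. Their poses are not given: they have to be found in the camera images.
- bottle_a: The largest of the four screw-cap bottles: round, 56 mm diameter, 110 mm tall with its cap (white body, blue cap); the straight full-width body reaches 95 mm up, the cap above is slightly narrower. Stands upright on the bench, loose, about 50 g. Origin at the centre of its underside, z up.
- bottle_b: The second largest of the four screw-cap bottles: round, 48 mm diameter, 90 mm tall with its cap (brown body, black cap); the straight full-width body reaches 77 mm up, the cap above is slightly narrower. Stands upright on the bench, loose, about 50 g. Origin at the centre of its underside, z up.
- bottle_c: The third largest of the four screw-cap bottles: round, 42 mm diameter, 70 mm tall with its cap (brown body, black cap); the straight full-width body reaches 60 mm up, the cap above is slightly narrower. Stands upright on the bench, loose, about 50 g. Origin at the centre of its underside, z up.
- bottle_d: The smallest of the four screw-cap bottles: round, 32 mm diameter, 56 mm tall with its cap (white body, green cap); the straight full-width body reaches 48 mm up, the cap above is slightly narrower. Stands upright on the bench, loose, about 50 g. Origin at the centre of its underside, z up.
- holder_a: Bottle holder with the widest well, for the largest bottle: grey plastic block 90x90 mm, 22 mm high, fixed to the bench, with one round open well of 76 mm diameter and 16 mm depth in the middle of its top (well floor 6 mm above the bench). Origin at the centre of its underside, below the well's centre; z up.
- holder_b: Bottle holder with the second widest well, for the second largest bottle: grey plastic block 80x80 mm, 22 mm high, fixed to the bench, with one round open well of 66 mm diameter and 16 mm depth in the middle of its top (well floor 6 mm above the bench). Origin at the centre of its underside, below the well's centre; z up.
- holder_c: Bottle holder with the third widest well, for the third largest bottle: grey plastic block 72x72 mm, 22 mm high, fixed to the bench, with one round open well of 58 mm diameter and 16 mm depth in the middle of its top (well floor 6 mm above the bench). Origin at the centre of its underside, below the well's centre; z up.
- holder_d: Bottle holder with the narrowest well, for the smallest bottle: grey plastic block 62x62 mm, 22 mm high, fixed to the bench, with one round open well of 48 mm diameter and 16 mm depth in the middle of its top (well floor 6 mm above the bench). Origin at the centre of its underside, below the well's centre; z up.
- lab_timer: Bystander, not to be moved: flat white lab timer 62x62x18 mm with three buttons, lying loose on the bench. Origin at the centre of its underside. (Wall cabinets hang about 0.6 m above the back half of the bench: with the tool pointing down, keep the TCP below about 0.18 m when moving over the work.)
- memo_pad: Bystander, not to be moved: yellow note pad 77x77x18 mm, lying loose on the bench. Origin at the centre of its underside.
Not all that is in view belongs to the job. What is shaped like the bottle_c but yellow is not meant.

How it is judged:
At the end, for the whole second after the job is handed in: Each bottle stands upright (within 0.1 rad) and at rest on the floor of the well of its own size (within 12 mm of the well's centre, within 4 mm of the floor's height); timer and note pad are within 30 mm of where they lay (horizontal distance between bottle_a and holder_a below 0.012 m and z of bottle_a in the frame of holder_a between 0.003 and 0.01 m and angle between each of bottle_a, bottle_b, bottle_c, bottle_d's own z axis and vertical below 0.1 rad and linear speed of each of bottle_a, bottle_b, bottle_c, bottle_d below 0.02 m/s and horizontal distance between bottle_b and holder_b below 0.012 m and z of bottle_b in the frame of holder_b between 0.003 and 0.01 m and horizontal distance between bottle_c and holder_c below 0.012 m and z of bottle_c in the frame of holder_c between 0.003 and 0.01 m and horizontal distance between bottle_d and holder_d below 0.012 m and z of bottle_d in the frame of holder_d between 0.003 and 0.01 m and distance of each of lab_timer, memo_pad from where it was at the start of the episode below 0.03 m); the robot touches nothing.
It fails at once if a bottle is tipped over (more than 0.9 rad) (angle between any of bottle_a, bottle_b, bottle_c, bottle_d's own z axis and vertical above 0.9 rad).
It fails at once if the timer or the note pad is pushed away (more than 30 mm) (distance of any of lab_timer, memo_pad from where it was at the start of the episode above 0.03 m).
It also fails if it takes over 93 s, if anything falls off the work surface, if the arm or the gripper's body presses on something with over 40 N, if the wrist force passes 120 N, or if a joint passes its speed limit or range.

## Working session

There is one attempt and no reset: what is moved stays moved. The work goes in short steps, Python scripts to look and compute and a tool call to move; the robot and the scene stay as the last step left them, time stands still between calls to the robot, and variables do not carry over. Pictures are saved under pics/ and viewed, at most 14 in all, crops included, and the job is handed in when it is done.

Besides the shell and the picture viewer there is one more tool, called in YAML: its name, and indented under it one key for each argument. carry_out: Moves the arm, as the interface text tells. Its arguments: {"type":"object","properties":{"motion":{"type":"array"},"fingers":{"type":"number"},"newtons":{"type":"number"}},"required":["motion"]}

```bash
mkdir -p pics; ls; cat > h.py <<'E'
import numpy as np, cv2
from bench import monitor, cams, order
def shot(name,fn):
    c=cams.camera(name); cv2.imwrite('pics/'+fn,c['color'][:,:,::-1]); np.save('pics/'+fn+'.npy',c,allow_pickle=True); return c
def load(fn): return np.load('pics/'+fn+'.npy',allow_pickle=True).item()
def p2w(c,u,v,z):
    T=np.array(c['world_from_camera']); d=T[:3,:3]@np.array([(u-c['cx'])/c['fx'],(v-c['cy'])/c['fy'],1]); o=T[:3,3]
    return (o+d*(z-o[2])/d[2])
def w2p(c,P):
    T=np.linalg.inv(np.array(c['world_from_camera'])); q=T[:3,:3]@np.array(P)+T[:3,3]
    return np.array([c['fx']*q[0]/q[2]+c['cx'],c['fy']*q[1]/q[2]+c['cy']])
E
python3 - <<'E'
from h import *
for n in('top','scene'):
    c=shot(n,n+'1.png'); print(n,c['fx'],c['cx'],c['cy'],np.round(c['world_from_camera'],3).tolist())
print(monitor.state())
E
```

```text
pics
top 512.2458918066991 280.5544290454301 219.27178143076245 [[0.014, -0.983, 0.184, 0.283], [-1.0, -0.017, -0.015, -0.188], [0.018, -0.184, -0.983, 1.195], [0.0, 0.0, 0.0, 1.0]]
scene 524.3861856682341 279.0485745256244 199.99718762462004 [[0.842, -0.332, 0.425, -0.003], [-0.54, -0.519, 0.663, -0.986], [0.0, -0.788, -0.616, 0.768], [0.0, 0.0, 0.0, 1.0]]
{'time': 0.1, 'joints': array([ 9.62489210e-01,  5.28405798e-01,  1.43377468e+00,  2.23994540e-05,
        1.18138107e+00, -1.78526925e-01]), 'joint_vel': array([ 0.00135587, -0.00169169, -0.00349097, -0.0010404 ,  0.00019817,
        0.00082724]), 'joint_efforts': array([ 1.25333436e-04, -4.43303704e+01, -1.78585964e+01, -2.05570227e-04,
        3.84210551e-03,  1.71776031e-05]), 'position': array([0.26005326, 0.56766698, 0.24911124]), 'tool_rot': array([-3.86950243e-04,  2.13244114e-01,  9.76998454e-01, -9.05269430e-04]), 'contact_force': array([-0.34469253,  0.38611137,  0.02023146]), 'torque': array([ 0.00641013, -0.00869119,  0.03214597]), 'finger_force': 0.0, 'grip_width': 0.08545732942228033}
```

View pics/top1.png

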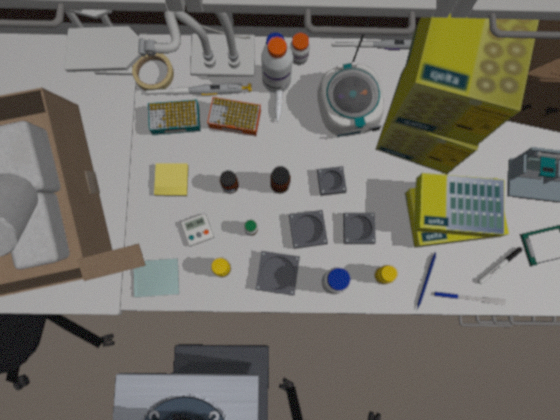

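View pics/scene1.png

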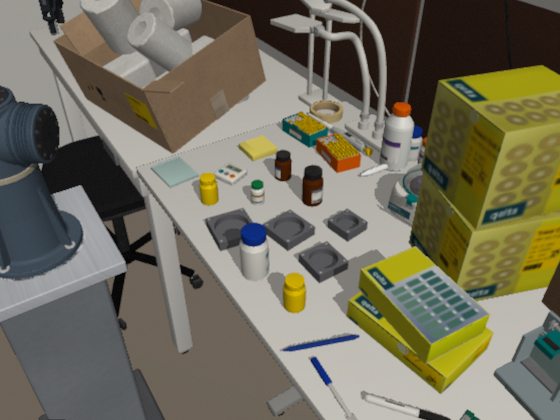

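The top view shows bottle_a (white/blue) at (337,280). The two brown/black bottles are at (281,179), larger so b, and (230,181), smaller so c. bottle_d (white/green) is at (251,227). The yellow look-alikes at (221,267) and (387,274) are not meant. Holders, largest to smallest, are at (278,272), (308,229), (359,228) and (331,181). The timer is at (196,230) and the pad at (171,180). Next I confirm with an enlarged crop.

```bash
python3 - <<'E'
from h import *
im=cv2.imread('pics/top1.png')[145:315,145:411]
cv2.imwrite('pics/crop1.png',cv2.resize(im,None,fx=3,fy=3,interpolation=cv2.INTER_CUBIC))
im=cv2.imread('pics/scene1.png')[125:325,145:411]
cv2.imwrite('pics/crop2.png',cv2.resize(im,None,fx=3,fy=3,interpolation=cv2.INTER_CUBIC))
c=load('top1.png')
for n,u,v,z in [('A',337,280,.11),('B',281,179,.09),('C',230,181,.07),('D',251,227,.056),('yl',221,267,.07),('yr',387,274,.07),('Ha',278,272,.022),('Hb',308,229,.022),('Hc',359,228,.022),('Hd',331,181,.022),('timer',196,230,.018),('pad',171,180,.018)]:
    p=p2w(c,u,v,z);print(n,p.round(3),np.hypot(*p[:2]).round(3))
E
```

```text
A [ 0.357 -0.326  0.11 ] 0.483
B [ 0.581 -0.205  0.09 ] 0.616
C [ 0.579 -0.09   0.07 ] 0.586
D [ 0.477 -0.139  0.056] 0.497
yl [ 0.385 -0.076  0.07 ] 0.392
yr [ 0.375 -0.441  0.07 ] 0.579
Ha [ 0.38  -0.202  0.022] 0.43
Hb [ 0.48  -0.27   0.022] 0.551
Hc [ 0.485 -0.389  0.022] 0.621
Hd [ 0.596 -0.324  0.022] 0.679
timer [ 0.474 -0.01   0.018] 0.474
pad [0.593 0.054 0.018] 0.595
```

View pics/crop1.png

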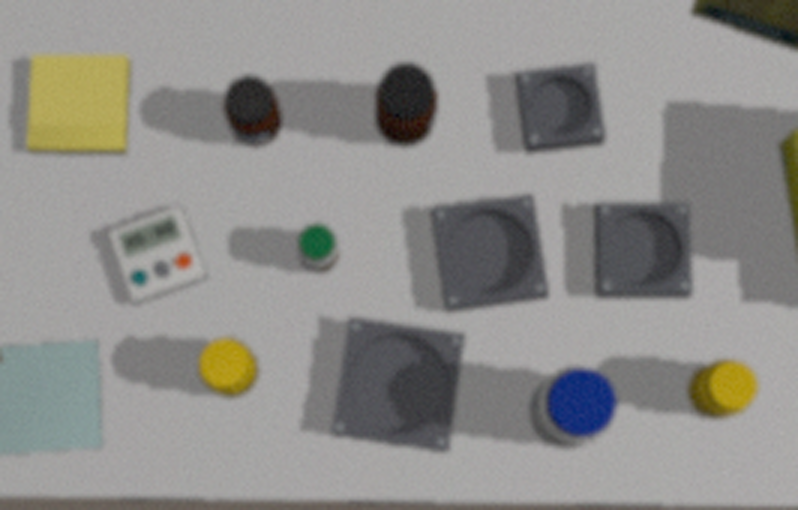

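View pics/crop2.png

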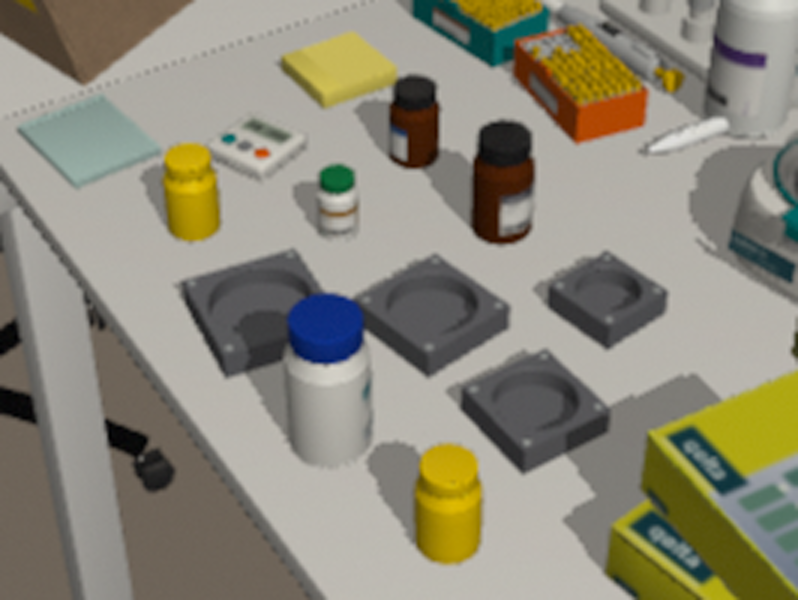

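The crops confirm it: b is clearly taller and wider than c, d has the green cap, and both yellow bottles are decoys. Next I refine the positions and check clearance to the cardboard box on the approach path.

```bash
python3 - <<'E'
from h import *
ct=load('top1.png');cs=load('scene1.png')
f=lambda x,o:o+(x+.5)/3-.5
H={'Ha':[(356,326),(457,342),(444,443),(339,434)],'Hb':[(436,210),(530,203),(541,294),(451,301)],'Hc':[(602,210),(685,210),(687,292),(602,291)],'Hd':[(524,77),(591,71),(600,138),(530,145)]}
for k,v in H.items():
    x,y=np.mean(v,0); P=p2w(ct,f(x,145),f(y,145),.022)
    q=w2p(cs,P); print(k,P.round(4),'scene crop px',((q-[145,125])*3).round())
B={'A':(580,402,.11),'B':(406,93,.09),'C':(251,101,.07),'D':(317,243,.056),'yl':(228,366,.07),'yr':(725,387,.07)}
for k,(x,y,z) in B.items():
    P=p2w(ct,f(x,145),f(y,145),z); b=P.copy();b[2]=0
    print(k,P.round(4),'scene crop top',((w2p(cs,P)-[145,125])*3).round(),'base',((w2p(cs,b)-[145,125])*3).round())
# triangulate box points
def tri(a,b):
    r=[]
    for c,(u,v) in((ct,a),(cs,b)):
        T=np.array(c['world_from_camera']);d=T[:3,:3]@[(u-c['cx'])/c['fx'],(v-c['cy'])/c['fy'],1];r.append((T[:3,3],d/np.linalg.norm(d)))
    (o1,d1),(o2,d2)=r
    t=np.linalg.lstsq(np.c_[d1,-d2],o2-o1,rcond=None)[0]
    return (o1+t[0]*d1),(o2+t[1]*d2)
print('box far corner',tri((48,95),(250,12)))
print('tcp start px',w2p(cs,[.26,.568,.25]),w2p(ct,[.26,.568,.25]))
for z in(0,.1,.2,.3): print(z,p2w(ct,110,287,z).round(2),p2w(ct,82,250,z).round(2),p2w(ct,48,95,z).round(2),p2w(cs,155,138,z).round(2),p2w(cs,265,75,z).round(2))
c=shot('wrist','w1.png');print(c['fx'],np.round(c['world_from_camera'],3).tolist())
im=cv2.imread('pics/scene1.png')[0:180,0:300];cv2.imwrite('pics/crop3.png',cv2.resize(im,None,fx=2.6,fy=2.6))
E
```

```text
Ha [ 0.3763 -0.2011  0.022 ] scene crop px [258. 300.]
Hb [ 0.4811 -0.2696  0.022 ] scene crop px [430. 301.]
Hc [ 0.484  -0.3896  0.022 ] scene crop px [532. 397.]
Hd [ 0.5974 -0.3259  0.022 ] scene crop px [605. 287.]
A [ 0.3602 -0.3277  0.11  ] scene crop top [323. 314.] base [328. 436.]
B [ 0.5884 -0.2023  0.09  ] scene crop top [501. 134.] base [496. 227.]
C [ 0.5855 -0.0858  0.07  ] scene crop top [413.  86.] base [413. 156.]
D [ 0.48   -0.1375  0.056 ] scene crop top [335. 173.] base [337. 230.]
yl [ 0.3854 -0.0754  0.07  ] scene crop top [186. 157.] base [193. 230.]
yr [ 0.3755 -0.4394  0.07  ] scene crop top [441. 457.] base [439. 534.]
box far corner (array([0.67307234, 0.22721829, 0.30718559]), array([0.68195335, 0.22290092, 0.30907036]))
tcp start px [57.38921911 25.79110805] [-153.24297669  322.18359338]
0 [0.34 0.18 0.  ] [0.43 0.26 0.  ] [0.81 0.37 0.  ] [0.39 0.27 0.  ] [0.86 0.45 0.  ]
0.1 [0.34 0.15 0.1 ] [0.41 0.22 0.1 ] [0.76 0.32 0.1 ] [0.34 0.1  0.1 ] [0.75 0.26 0.1 ]
0.2 [0.33 0.12 0.2 ] [0.4  0.18 0.2 ] [0.72 0.28 0.2 ] [ 0.29 -0.06  0.2 ] [0.64 0.08 0.2 ]
0.3 [0.33 0.09 0.3 ] [0.39 0.14 0.3 ] [0.68 0.23 0.3 ] [ 0.23 -0.22  0.3 ] [ 0.52 -0.11  0.3 ]
325.19226210127806 [[0.417, 0.873, 0.253, 0.194], [0.909, -0.4, -0.118, 0.597], [-0.002, 0.279, -0.96, 0.374], [0.0, 0.0, 0.0, 1.0]]
```

View pics/w1.png

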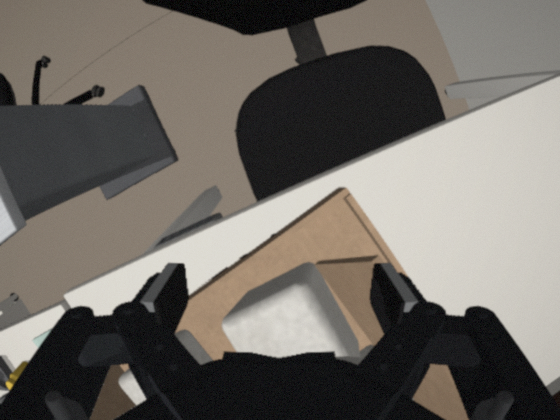

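View pics/crop3.png

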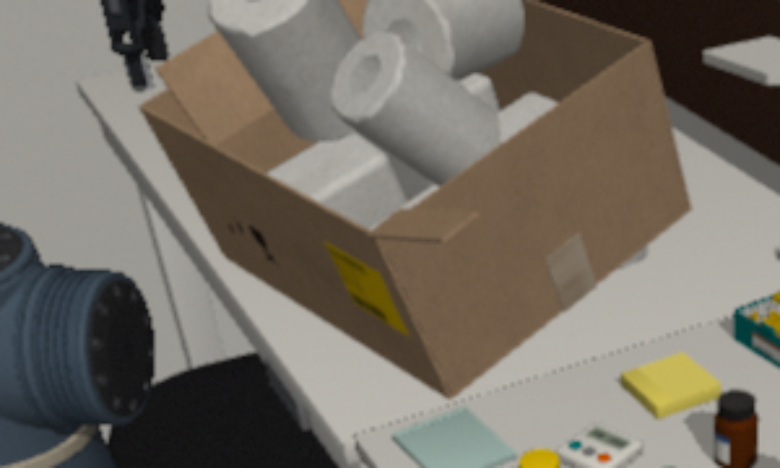

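The wrist view shows the open fingers beside the cardboard box, whose rim is at about z 0.30. I will raise the arm and retract it before swinging right. First I measure the rolls and the box front edge.

```bash
python3 - <<'E'
from h import *
ct=load('top1.png');cs=load('scene1.png');w=load('w1.png')
def ray(c,u,v,fish=False):
    T=np.array(c['world_from_camera'])
    x,y=(u-c['cx']),(v-c['cy'])
    if fish:
        r=np.hypot(x,y);th=r/c['fx'];d=np.array([x/r*np.sin(th),y/r*np.sin(th),np.cos(th)])
    else: d=np.array([x/c['fx'],y/c['fy'],1])
    return T[:3,3],T[:3,:3]@d
for z in(.2,.3,.4,.5):
    o,d=ray(w,345,190,True)
    print(z,'wristflap',(o+d*(z-o[2])/d[2]).round(3),'nearcorner',p2w(cs,143,91.5,z).round(2),'frontleft',p2w(cs,56,40,z).round(2),'roll1 end',p2w(cs,142,28,z).round(2),'roll2',p2w(cs,92,3,z).round(2),'top: roll',p2w(ct,35,180,z).round(2),p2w(ct,0,250,z).round(2),p2w(ct,0,295,z).round(2))
for P in [(.26,.568,.2),(.17,.36,.5)]: print(w2p(cs,P))
E
```

```text
0.2 wristflap [0.245 0.614 0.2  ] nearcorner [0.34 0.16 0.2 ] frontleft [0.25 0.6  0.2 ] roll1 end [0.5  0.56 0.2 ] roll2 [0.44 0.88 0.2 ] top: roll [0.54 0.29 0.2 ] [0.4  0.34 0.2 ] [0.31 0.33 0.2 ]
0.3 wristflap [0.216 0.604 0.3  ] nearcorner [ 0.28 -0.05  0.3 ] frontleft [0.21 0.32 0.3 ] roll1 end [0.41 0.29 0.3 ] roll2 [0.36 0.55 0.3 ] top: roll [0.51 0.24 0.3 ] [0.39 0.29 0.3 ] [0.31 0.28 0.3 ]
0.4 wristflap [0.187 0.595 0.4  ] nearcorner [ 0.22 -0.25  0.4 ] frontleft [0.16 0.04 0.4 ] roll1 end [0.32 0.02 0.4 ] roll2 [0.28 0.22 0.4 ] top: roll [0.49 0.19 0.4 ] [0.38 0.23 0.4 ] [0.31 0.22 0.4 ]
0.5 wristflap [0.158 0.585 0.5  ] nearcorner [ 0.16 -0.45  0.5 ] frontleft [ 0.12 -0.24  0.5 ] roll1 end [ 0.23 -0.26  0.5 ] roll2 [ 0.21 -0.11  0.5 ] top: roll [0.46 0.14 0.5 ] [0.36 0.18 0.5 ] [0.3  0.17 0.5 ]
[61.95871192 43.22672965]
[  9.67865925 -52.43876425]
```

carry_out:
  motion:
    - {"dz": 1}
    - {"dz": 1}
    - {"dz": 1}
    - {"dz": 1}
    - {"dz": 1}
    - {"dx": -0.33, "dy": -0.92}
    - {"dx": -0.33, "dy": -0.92}
    - {"dx": -0.33, "dy": -0.92}
    - {"dx": -0.33, "dy": -0.92}
    - {"dx": -0.33, "dy": -0.92}
    - {"dx": -0.33, "dy": -0.92}
    - {"dx": -0.33, "dy": -0.92}
  fingers: 85

```text
schema error: expected keys dx, dy, dz, twist
```

All four keys are required in every row.

carry_out:
  motion:
    - {"dx": 0, "dy": 0, "dz": 1, "twist": 0}
    - {"dx": 0, "dy": 0, "dz": 1, "twist": 0}
    - {"dx": 0, "dy": 0, "dz": 1, "twist": 0}
    - {"dx": 0, "dy": 0, "dz": 1, "twist": 0}
    - {"dx": 0, "dy": 0, "dz": 1, "twist": 0}
    - {"dx": -0.33, "dy": -0.92, "dz": 0, "twist": 0}
    - {"dx": -0.33, "dy": -0.92, "dz": 0, "twist": 0}
    - {"dx": -0.33, "dy": -0.92, "dz": 0, "twist": 0}
    - {"dx": -0.33, "dy": -0.92, "dz": 0, "twist": 0}
    - {"dx": -0.33, "dy": -0.92, "dz": 0, "twist": 0}
    - {"dx": -0.33, "dy": -0.92, "dz": 0, "twist": 0}
    - {"dx": -0.33, "dy": -0.92, "dz": 0, "twist": 0}
  fingers: 85

```text
time: 1.35
position: [0.1904, 0.3736, 0.3997]
tool_rot: [-0.0, 0.213, 0.977, -0.0]
contact_force: [0.2, -0.0, 0.9]
grip_width: 0.0849
finger_force: 0.0
```

carry_out:
  motion:
    - {"dx": 0.72, "dy": -0.58, "dz": 0, "twist": -1}
    - {"dx": 0.72, "dy": -0.58, "dz": 0, "twist": -1}
    - {"dx": 0.72, "dy": -0.58, "dz": 0, "twist": -1}
    - {"dx": 0.72, "dy": -0.58, "dz": 0, "twist": -1}
    - {"dx": 0.72, "dy": -0.58, "dz": 0, "twist": -1}
    - {"dx": 0.72, "dy": -0.58, "dz": 0, "twist": -1}
    - {"dx": 0.5, "dy": -0.83, "dz": 0, "twist": -1}
    - {"dx": 0.5, "dy": -0.83, "dz": 0, "twist": -1}
    - {"dx": 0.5, "dy": -0.83, "dz": 0, "twist": -1}
    - {"dx": 0.5, "dy": -0.83, "dz": 0, "twist": -1}
    - {"dx": 0.5, "dy": -0.83, "dz": 0, "twist": -1}
    - {"dx": 0.17, "dy": -0.97, "dz": 0, "twist": -1}
    - {"dx": 0.17, "dy": -0.97, "dz": 0, "twist": -1}
    - {"dx": 0.17, "dy": -0.97, "dz": 0, "twist": -1}
    - {"dx": 0.17, "dy": -0.97, "dz": 0, "twist": -1}
    - {"dx": 0.17, "dy": -0.97, "dz": 0, "twist": -1}
    - {"dx": -0.17, "dy": -0.97, "dz": -0.5, "twist": -1}
    - {"dx": -0.17, "dy": -0.97, "dz": -0.5, "twist": -1}
    - {"dx": -0.17, "dy": -0.97, "dz": -0.5, "twist": -1}
    - {"dx": -0.17, "dy": -0.97, "dz": -0.5, "twist": 0}

```text
time: 3.35
position: [0.4002, -0.1169, 0.3394]
tool_rot: [-0.0, 0.865, 0.502, 0.0]
contact_force: [0.1, 0.5, 0.7]
grip_width: 0.0851
finger_force: 0.0
```

carry_out:
  motion:
    - {"dx": -0.19, "dy": -1, "dz": -0.66, "twist": 0}
    - {"dx": -0.19, "dy": -1, "dz": -0.66, "twist": 0}
    - {"dx": -0.19, "dy": -1, "dz": -0.66, "twist": 0}
    - {"dx": -0.19, "dy": -1, "dz": -0.66, "twist": 0}
    - {"dx": -0.19, "dy": -1, "dz": -0.66, "twist": 0}
    - {"dx": -0.19, "dy": -1, "dz": -0.66, "twist": 0}
    - {"dx": -0.19, "dy": -1, "dz": -0.66, "twist": 0}

```text
time: 4.05
position: [0.3604, -0.327, 0.2005]
tool_rot: [-0.0, 0.864, 0.503, 0.0]
contact_force: [0.3, 0.4, 0.4]
grip_width: 0.0847
finger_force: 0.0
```

```bash
cat >> h.py <<'E'
def fish(c,P):
    T=np.linalg.inv(np.array(c['world_from_camera'])); q=T[:3,:3]@np.array(P)+T[:3,3]
    r=np.hypot(q[0],q[1]);th=np.arctan2(r,q[2]);return np.array([c['cx']+c['fx']*th*q[0]/r,c['cy']+c['fx']*th*q[1]/r])
E
python3 - <<'E'
from h import *
c=shot('wrist','w2.png');im=c['color'][:,:,::-1].copy()
for P in [(.3763,-.2011,.022),(.4811,-.2696,.022),(.484,-.3896,.022),(.5974,-.3259,.022),(.3602,-.3277,.11),(.5884,-.2023,.09),(.5855,-.0858,.07),(.48,-.1375,.056)]:
    q=fish(c,P); print(q.round())
    if 0<q[0]<560 and 0<q[1]<420: cv2.drawMarker(im,tuple(int(v) for v in q.round()),(255,0,255),0,12,1)
cv2.imwrite('pics/w2m.png',im)
E
```

```text
[227.  69.]
[362.  79.]
[416. 187.]
[477.  85.]
[280. 222.]
[446. -46.]
[ 363. -128.]
[292. -50.]
```

View pics/w2m.png

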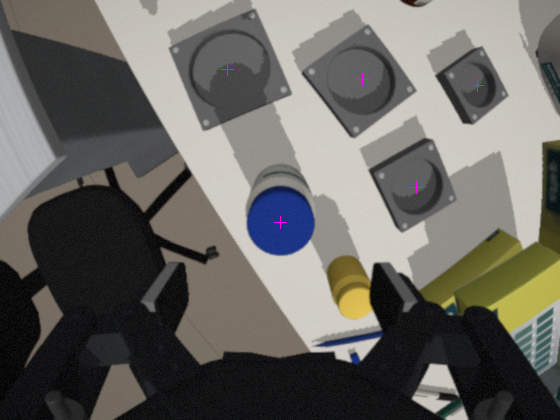

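The markers land on all four wells and on bottle_a's cap at (280,222), so the measurements agree across three cameras. I descend and grasp.

carry_out:
  motion:
    - {"dx": 0, "dy": 0, "dz": -0.87, "twist": 0}
    - {"dx": 0, "dy": 0, "dz": -0.87, "twist": 0}
    - {"dx": 0, "dy": 0, "dz": -0.87, "twist": 0}
    - {"dx": 0, "dy": 0, "dz": -0.87, "twist": 0}
    - {"dx": 0, "dy": 0, "dz": -0.87, "twist": 0}

```text
time: 4.6
position: [0.361, -0.3258, 0.07]
tool_rot: [0.0, 0.864, 0.503, 0.0]
contact_force: [0.5, 1.0, -0.5]
grip_width: 0.085
finger_force: 0.0
```

carry_out:
  motion:
    - {"dx": 0, "dy": 0, "dz": 0, "twist": 0}
    - {"dx": 0, "dy": 0, "dz": 0, "twist": 0}
    - {"dx": 0, "dy": 0, "dz": 0, "twist": 0}
    - {"dx": 0, "dy": 0, "dz": 0, "twist": 0}
    - {"dx": 0, "dy": 0, "dz": 0, "twist": 0}
    - {"dx": 0, "dy": 0, "dz": 0, "twist": 0}
    - {"dx": 0, "dy": 0, "dz": 0, "twist": 0}
    - {"dx": 0, "dy": 0, "dz": 0, "twist": 0}
  fingers: 45
  newtons: 30

```text
time: 5.4
position: [0.3611, -0.3261, 0.0714]
tool_rot: [0.001, 0.864, 0.503, 0.0]
contact_force: [2.2, 1.1, 4.0]
grip_width: 0.0543
finger_force: 32.2
```

carry_out:
  motion:
    - {"dx": 0, "dy": 0, "dz": 0.5, "twist": 0}
    - {"dx": 0, "dy": 0, "dz": 0.5, "twist": 0}
    - {"dx": 0, "dy": 0, "dz": 1, "twist": 0}
    - {"dx": 0.1, "dy": 0.83, "dz": 0, "twist": 0}
    - {"dx": 0.1, "dy": 0.83, "dz": 0, "twist": 0}
    - {"dx": 0.1, "dy": 0.83, "dz": 0, "twist": 0}
    - {"dx": 0.1, "dy": 0.83, "dz": 0, "twist": 0}
    - {"dx": 0.1, "dy": 0.83, "dz": 0, "twist": 0}
    - {"dx": 0, "dy": 0, "dz": 0, "twist": 0}

```text
time: 6.3
position: [0.3745, -0.1978, 0.1307]
tool_rot: [-0.002, 0.864, 0.504, -0.001]
contact_force: [0.9, 0.2, -0.5]
grip_width: 0.0543
finger_force: 32.0
```

carry_out:
  motion:
    - {"dx": 0, "dy": 0, "dz": -0.5, "twist": 0}
    - {"dx": 0, "dy": 0, "dz": -0.5, "twist": 0}
    - {"dx": 0, "dy": 0, "dz": -0.4, "twist": 0}
    - {"dx": 0, "dy": 0, "dz": -0.2, "twist": 0}
    - {"dx": 0, "dy": 0, "dz": -0.17, "twist": 0}
    - {"dx": 0, "dy": 0, "dz": 0, "twist": 0}
    - {"dx": 0, "dy": 0, "dz": 0, "twist": 0}

```text
time: 7.0
position: [0.3761, -0.2018, 0.0779]
tool_rot: [0.0, 0.864, 0.503, 0.0]
contact_force: [-0.2, 0.5, -0.0]
grip_width: 0.0547
finger_force: 32.0
```

```bash
python3 - <<'E'
from h import *
cs=shot('scene','s2.png'); im=cv2.imread('pics/s2.png')[125:325,145:411]
cv2.imwrite('pics/s2c.png',cv2.resize(im,None,fx=3,fy=3,interpolation=cv2.INTER_CUBIC))
E
```

```text
(no output)
```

View pics/s2c.png

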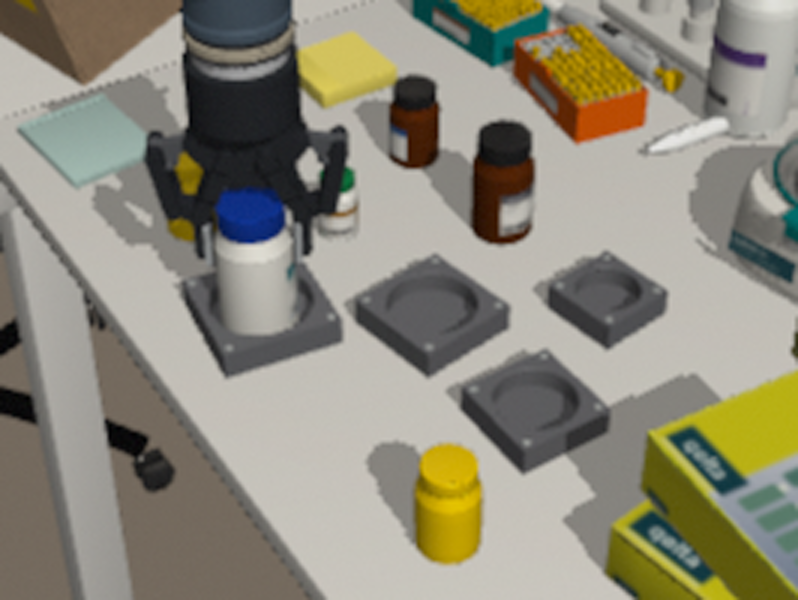

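bottle_a is upright in the wide well, just above its floor. I release it.

carry_out:
  motion:
    - {"dx": 0, "dy": 0, "dz": -0.04, "twist": 0}
    - {"dx": 0, "dy": 0, "dz": 0, "twist": 0}

```text
time: 7.25
position: [0.3762, -0.2016, 0.0773]
tool_rot: [0.001, 0.864, 0.503, 0.0]
contact_force: [0.3, 0.3, 5.3]
grip_width: 0.0543
finger_force: 32.6
```

carry_out:
  motion:
    - {"dx": 0, "dy": 0, "dz": 0, "twist": 0}
    - {"dx": 0, "dy": 0, "dz": 0, "twist": 0}
    - {"dx": 0, "dy": 0, "dz": 0, "twist": 0}
    - {"dx": 0, "dy": 0, "dz": 0, "twist": 0}
    - {"dx": 0, "dy": 0, "dz": 0, "twist": 0}
    - {"dx": 0, "dy": 0, "dz": 0, "twist": 0}
    - {"dx": 0, "dy": 0, "dz": 0.5, "twist": 0}
    - {"dx": 0, "dy": 0, "dz": 0.9, "twist": 0}
    - {"dx": 0, "dy": 0, "dz": 1, "twist": 0}
    - {"dx": 0, "dy": 0, "dz": 1, "twist": 0}
  fingers: 84

```text
time: 8.25
position: [0.3755, -0.201, 0.1794]
tool_rot: [-0.001, 0.864, 0.503, -0.0]
contact_force: [-0.8, -0.9, 0.3]
grip_width: 0.0838
finger_force: 0.0
```

carry_out:
  motion:
    - {"dx": 0.89, "dy": -0.01, "dz": 0, "twist": 0}
    - {"dx": 0.89, "dy": -0.01, "dz": 0, "twist": 0}
    - {"dx": 0.89, "dy": -0.01, "dz": 0, "twist": 0}
    - {"dx": 0.89, "dy": -0.01, "dz": 0, "twist": 0}
    - {"dx": 0.89, "dy": -0.01, "dz": 0, "twist": 0}
    - {"dx": 0.89, "dy": -0.01, "dz": 0, "twist": 0}
    - {"dx": 0.89, "dy": -0.01, "dz": 0, "twist": 0}
    - {"dx": 0.89, "dy": -0.01, "dz": 0, "twist": 0}
    - {"dx": 0, "dy": 0, "dz": 0, "twist": 0}
    - {"dx": 0, "dy": 0, "dz": 0, "twist": 0}

```text
time: 9.25
position: [0.5891, -0.2033, 0.1779]
tool_rot: [-0.001, 0.864, 0.503, -0.001]
contact_force: [-0.5, -0.4, -0.3]
grip_width: 0.0836
finger_force: 0.0
```

```bash
python3 - <<'E'
from h import *
c=shot('wrist','w3.png');im=c['color'][:,:,::-1].copy()
for P in [(.3763,-.2011,.116),(.4811,-.2696,.022),(.484,-.3896,.022),(.5974,-.3259,.022),(.5884,-.2023,.09),(.5855,-.0858,.07),(.48,-.1375,.056)]:
    q=fish(c,P); print(q.round())
    if 0<q[0]<560 and 0<q[1]<420: cv2.drawMarker(im,tuple(int(v) for v in q.round()),(255,0,255),0,12,1)
cv2.imwrite('pics/w3m.png',im);print(monitor.state()['position'])
E
```

```text
[ 68. 340.]
[220. 303.]
[280. 375.]
[347. 296.]
[279. 221.]
[195.  79.]
[130. 205.]
[ 0.58832891 -0.20322845  0.1779577 ]
```

View pics/w3m.png

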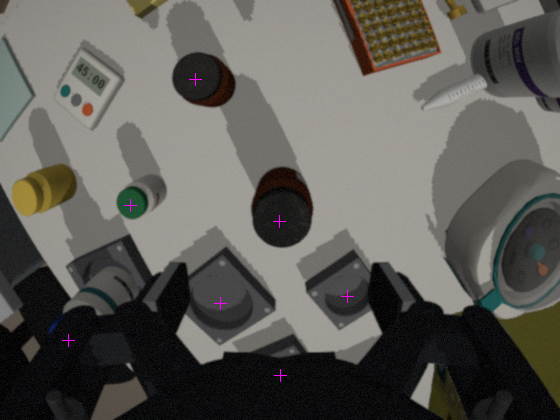

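Markers fall on the caps of b (279,221), c (195,79) and d (130,204), and bottle_a stands in its well at the lower left. I grasp b.

carry_out:
  motion:
    - {"dx": 0, "dy": 0, "dz": -0.82, "twist": 0}
    - {"dx": 0, "dy": 0, "dz": -0.82, "twist": 0}
    - {"dx": 0, "dy": 0, "dz": -0.82, "twist": 0}
    - {"dx": 0, "dy": 0, "dz": -0.82, "twist": 0}
    - {"dx": 0, "dy": 0, "dz": -0.82, "twist": 0}

```text
time: 9.8
position: [0.588, -0.2036, 0.0549]
tool_rot: [-0.001, 0.865, 0.503, -0.0]
contact_force: [0.3, -0.8, 0.1]
grip_width: 0.0837
finger_force: 0.0
```

carry_out:
  motion:
    - {"dx": 0, "dy": 0, "dz": 0, "twist": 0}
    - {"dx": 0, "dy": 0, "dz": 0, "twist": 0}
    - {"dx": 0, "dy": 0, "dz": 0, "twist": 0}
    - {"dx": 0, "dy": 0, "dz": 0, "twist": 0}
    - {"dx": 0, "dy": 0, "dz": 0, "twist": 0}
    - {"dx": 0, "dy": 0, "dz": 0, "twist": 0}
    - {"dx": 0, "dy": 0, "dz": 0, "twist": 0}
    - {"dx": 0, "dy": 0, "dz": 0, "twist": 0}
  fingers: 36

```text
time: 10.6
position: [0.5902, -0.2041, 0.0569]
tool_rot: [0.001, 0.864, 0.503, 0.0]
contact_force: [-0.2, -0.2, 6.5]
grip_width: 0.0464
finger_force: 31.2
```

carry_out:
  motion:
    - {"dx": 0, "dy": 0, "dz": 0.5, "twist": 0}
    - {"dx": 0, "dy": 0, "dz": 0.5, "twist": 0}
    - {"dx": 0, "dy": 0, "dz": 1, "twist": 0}
    - {"dx": -0.72, "dy": -0.44, "dz": 0, "twist": 0}
    - {"dx": -0.72, "dy": -0.44, "dz": 0, "twist": 0}
    - {"dx": -0.72, "dy": -0.44, "dz": 0, "twist": 0}
    - {"dx": -0.72, "dy": -0.44, "dz": 0, "twist": 0}
    - {"dx": -0.72, "dy": -0.44, "dz": 0, "twist": 0}
    - {"dx": 0, "dy": 0, "dz": 0, "twist": 0}
    - {"dx": 0, "dy": 0, "dz": -0.5, "twist": 0}
    - {"dx": 0, "dy": 0, "dz": -0.5, "twist": 0}
    - {"dx": 0, "dy": 0, "dz": -0.4, "twist": 0}
    - {"dx": 0, "dy": 0, "dz": -0.2, "twist": 0}
    - {"dx": 0, "dy": 0, "dz": -0.2, "twist": 0}
    - {"dx": 0, "dy": 0, "dz": 0, "twist": 0}
    - {"dx": 0, "dy": 0, "dz": 0, "twist": 0}

```text
time: 12.2
position: [0.4825, -0.2703, 0.0623]
tool_rot: [0.001, 0.864, 0.503, 0.0]
contact_force: [0.6, -0.2, 3.2]
grip_width: 0.0467
finger_force: 30.9
```

carry_out:
  motion:
    - {"dx": 0, "dy": 0, "dz": 0, "twist": 0}
    - {"dx": 0, "dy": 0, "dz": 0, "twist": 0}
    - {"dx": 0, "dy": 0, "dz": 0, "twist": 0}
    - {"dx": 0, "dy": 0, "dz": 0, "twist": 0}
    - {"dx": 0, "dy": 0, "dz": 0, "twist": 0}
    - {"dx": 0, "dy": 0, "dz": 0, "twist": 0}
    - {"dx": 0, "dy": 0, "dz": 0.5, "twist": 0}
    - {"dx": 0, "dy": 0, "dz": 0.8, "twist": 0}
    - {"dx": 0, "dy": 0, "dz": 1, "twist": 0}
    - {"dx": 0, "dy": 0, "dz": 1, "twist": 0}
    - {"dx": 0.5, "dy": 0.875, "dz": 0, "twist": 0}
    - {"dx": 0.5, "dy": 0.875, "dz": 0, "twist": 0}
    - {"dx": 0.5, "dy": 0.875, "dz": 0, "twist": 0}
    - {"dx": 0.5, "dy": 0.875, "dz": 0, "twist": 0}
    - {"dx": 0.5, "dy": 0.875, "dz": 0, "twist": 0}
    - {"dx": 0.5, "dy": 0.875, "dz": 0, "twist": 0}
    - {"dx": 0.5, "dy": 0.875, "dz": 0, "twist": 0}
    - {"dx": 0, "dy": 0, "dz": 0, "twist": 0}
  fingers: 80

```text
time: 14.0
position: [0.5878, -0.0829, 0.1606]
tool_rot: [-0.0, 0.863, 0.505, 0.001]
contact_force: [-0.4, 0.3, -0.4]
grip_width: 0.08
finger_force: 0.0
```

carry_out:
  motion:
    - {"dx": 0, "dy": 0, "dz": -0.9, "twist": 0}
    - {"dx": 0, "dy": 0, "dz": -0.9, "twist": 0}
    - {"dx": 0, "dy": 0, "dz": -0.9, "twist": 0}
    - {"dx": 0, "dy": 0, "dz": -0.9, "twist": 0}
    - {"dx": 0, "dy": 0, "dz": -0.2, "twist": 0}
    - {"dx": 0, "dy": 0, "dz": 0, "twist": 0}

```text
time: 14.6
position: [0.5855, -0.0863, 0.0457]
tool_rot: [-0.001, 0.865, 0.503, -0.001]
contact_force: [-0.7, -0.2, -0.1]
grip_width: 0.0796
finger_force: 0.0
```

carry_out:
  motion:
    - {"dx": 0, "dy": 0, "dz": 0, "twist": 0}
    - {"dx": 0, "dy": 0, "dz": 0, "twist": 0}
    - {"dx": 0, "dy": 0, "dz": 0, "twist": 0}
    - {"dx": 0, "dy": 0, "dz": 0, "twist": 0}
    - {"dx": 0, "dy": 0, "dz": 0, "twist": 0}
    - {"dx": 0, "dy": 0, "dz": 0, "twist": 0}
    - {"dx": 0, "dy": 0, "dz": 0, "twist": 0}
    - {"dx": 0, "dy": 0, "dz": 0, "twist": 0}
  fingers: 30

```text
time: 15.4
position: [0.5872, -0.0862, 0.0482]
tool_rot: [0.001, 0.864, 0.503, 0.001]
contact_force: [-0.3, -0.4, 6.5]
grip_width: 0.0406
finger_force: 30.3
```

carry_out:
  motion:
    - {"dx": 0, "dy": 0, "dz": 0.6, "twist": 0}
    - {"dx": 0, "dy": 0, "dz": 1, "twist": 0}
    - {"dx": 0, "dy": 0, "dz": 1, "twist": 0}
    - {"dx": 0, "dy": -1, "dz": 0, "twist": 0}
    - {"dx": 0, "dy": -1, "dz": 0, "twist": 0}
    - {"dx": 0, "dy": -1, "dz": 0, "twist": 0}
    - {"dx": 0, "dy": -1, "dz": 0, "twist": 0}
    - {"dx": 0, "dy": -1, "dz": 0, "twist": 0}
    - {"dx": 0, "dy": -1, "dz": 0, "twist": 0}
    - {"dx": 0, "dy": -1, "dz": 0, "twist": 0}
    - {"dx": -0.68, "dy": -0.62, "dz": 0, "twist": 0}
    - {"dx": -0.68, "dy": -0.62, "dz": 0, "twist": 0}
    - {"dx": -0.68, "dy": -0.62, "dz": 0, "twist": 0}
    - {"dx": -0.68, "dy": -0.62, "dz": 0, "twist": 0}
    - {"dx": -0.68, "dy": -0.62, "dz": 0, "twist": 0}
    - {"dx": 0, "dy": 0, "dz": 0, "twist": 0}
    - {"dx": 0, "dy": 0, "dz": -0.8, "twist": 0}
    - {"dx": 0, "dy": 0, "dz": -0.6, "twist": 0}

```text
time: 17.2
position: [0.4848, -0.389, 0.0826]
tool_rot: [0.001, 0.865, 0.503, 0.0]
contact_force: [-0.2, 0.9, -1.2]
grip_width: 0.0406
finger_force: 30.8
```

carry_out:
  motion:
    - {"dx": 0, "dy": 0, "dz": -0.5, "twist": 0}
    - {"dx": 0, "dy": 0, "dz": -0.3, "twist": 0}
    - {"dx": 0, "dy": 0, "dz": -0.2, "twist": 0}
    - {"dx": 0, "dy": 0, "dz": 0, "twist": 0}
    - {"dx": 0, "dy": 0, "dz": 0, "twist": 0}

```text
time: 17.7
position: [0.4845, -0.3883, 0.0541]
tool_rot: [-0.0, 0.864, 0.503, -0.0]
contact_force: [-2.4, 2.1, 7.1]
grip_width: 0.0406
finger_force: 31.7
```

carry_out:
  motion:
    - {"dx": 0, "dy": 0, "dz": 0, "twist": 0}
    - {"dx": 0, "dy": 0, "dz": 0, "twist": 0}
    - {"dx": 0, "dy": 0, "dz": 0, "twist": 0}
    - {"dx": 0, "dy": 0, "dz": 0, "twist": 0}
    - {"dx": 0, "dy": 0, "dz": 0, "twist": 0}
    - {"dx": 0, "dy": 0, "dz": 0.5, "twist": 0}
    - {"dx": 0, "dy": 0, "dz": 1, "twist": 0}
    - {"dx": 0, "dy": 0, "dz": 1, "twist": 0}
    - {"dx": 0, "dy": 0, "dz": 1, "twist": 0}
    - {"dx": -0.01, "dy": 0.93, "dz": 0, "twist": 0}
    - {"dx": -0.01, "dy": 0.93, "dz": 0, "twist": 0}
    - {"dx": -0.01, "dy": 0.93, "dz": 0, "twist": 0}
    - {"dx": -0.01, "dy": 0.93, "dz": 0, "twist": 0}
    - {"dx": -0.01, "dy": 0.93, "dz": 0, "twist": 0}
    - {"dx": -0.01, "dy": 0.93, "dz": 0, "twist": 0}
    - {"dx": -0.01, "dy": 0.93, "dz": 0, "twist": 0}
    - {"dx": -0.01, "dy": 0.93, "dz": 0, "twist": 0}
    - {"dx": -0.01, "dy": 0.93, "dz": 0, "twist": 0}
    - {"dx": 0, "dy": 0, "dz": 0, "twist": 0}
    - {"dx": 0, "dy": 0, "dz": 0, "twist": 0}
  fingers: 70

```text
time: 19.7
position: [0.4823, -0.1379, 0.1585]
tool_rot: [0.001, 0.864, 0.503, 0.0]
contact_force: [-0.2, -0.4, -0.9]
grip_width: 0.0697
finger_force: 0.0
```

```bash
python3 - <<'E'
from h import *
c=shot('wrist','w4.png');im=c['color'][:,:,::-1].copy()
for P in [(.484,-.3896,.076),(.4811,-.2696,.096),(.5974,-.3259,.022),(.48,-.1375,.056)]:
    q=fish(c,P)
    if 0<q[0]<560 and 0<q[1]<420: cv2.drawMarker(im,tuple(int(v) for v in q.round()),(255,0,255),0,12,1)
c=shot('scene','s4.png');j=cv2.resize(c['color'][125:325,145:411,::-1],(560,420),interpolation=cv2.INTER_CUBIC)
cv2.imwrite('pics/w4m.png',cv2.resize(np.hstack([im,j]),(800,300)));print(monitor.state()['position'])
E
```

```text
[ 0.48254213 -0.13900087  0.15822382]
```

View pics/w4m.png

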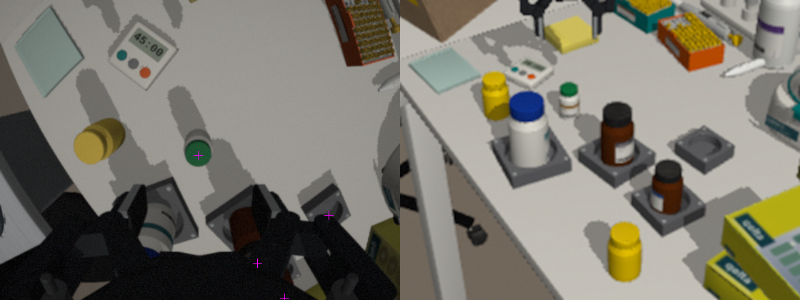

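The view shows a, b and c standing upright in their holders, and the marker is on d's green cap. I grasp d.

carry_out:
  motion:
    - {"dx": 0, "dy": 0, "dz": -0.9, "twist": 0}
    - {"dx": 0, "dy": 0, "dz": -0.9, "twist": 0}
    - {"dx": 0, "dy": 0, "dz": -0.9, "twist": 0}
    - {"dx": 0, "dy": 0, "dz": -0.9, "twist": 0}
    - {"dx": 0, "dy": 0, "dz": -0.3, "twist": 0}
    - {"dx": 0, "dy": 0, "dz": 0, "twist": 0}

```text
time: 20.4
position: [0.4814, -0.1386, 0.0396]
tool_rot: [-0.001, 0.865, 0.502, -0.001]
contact_force: [0.1, 0.6, 0.4]
grip_width: 0.0698
finger_force: 0.0
```

carry_out:
  motion:
    - {"dx": 0, "dy": 0, "dz": 0, "twist": 0}
    - {"dx": 0, "dy": 0, "dz": 0, "twist": 0}
    - {"dx": 0, "dy": 0, "dz": 0, "twist": 0}
    - {"dx": 0, "dy": 0, "dz": 0, "twist": 0}
    - {"dx": 0, "dy": 0, "dz": 0, "twist": 0}
    - {"dx": 0, "dy": 0, "dz": 0, "twist": 0}
    - {"dx": 0, "dy": 0, "dz": 0, "twist": 0}
    - {"dx": 0, "dy": 0, "dz": 0, "twist": 0}
  fingers: 20

```text
time: 21.2
position: [0.4825, -0.1382, 0.0419]
tool_rot: [0.001, 0.864, 0.503, 0.001]
contact_force: [0.5, -0.8, 7.3]
grip_width: 0.0306
finger_force: 29.7
```

carry_out:
  motion:
    - {"dx": 0, "dy": 0, "dz": 0.5, "twist": 0}
    - {"dx": 0, "dy": 0, "dz": 0.5, "twist": 0}
    - {"dx": 0, "dy": 0, "dz": 1, "twist": 0}
    - {"dx": 0.97, "dy": 0, "dz": 0, "twist": 0}
    - {"dx": 0.97, "dy": 0, "dz": 0, "twist": 0}
    - {"dx": 0.97, "dy": 0, "dz": 0, "twist": 0}
    - {"dx": 0.97, "dy": 0, "dz": 0, "twist": 0}
    - {"dx": 0, "dy": -0.89, "dz": 0, "twist": 0}
    - {"dx": 0, "dy": -0.89, "dz": 0, "twist": 0}
    - {"dx": 0, "dy": -0.89, "dz": 0, "twist": 0}
    - {"dx": 0, "dy": -0.89, "dz": 0, "twist": 0}
    - {"dx": 0, "dy": -0.89, "dz": 0, "twist": 0}
    - {"dx": 0, "dy": -0.89, "dz": 0, "twist": 0}
    - {"dx": 0, "dy": -0.89, "dz": 0, "twist": 0}
    - {"dx": 0, "dy": 0, "dz": 0, "twist": 0}
    - {"dx": 0, "dy": 0, "dz": 0, "twist": 0}
    - {"dx": 0, "dy": 0, "dz": -0.6, "twist": 0}
    - {"dx": 0, "dy": 0, "dz": -0.4, "twist": 0}
    - {"dx": 0, "dy": 0, "dz": 0, "twist": 0}

```text
time: 23.1
position: [0.5967, -0.3223, 0.0683]
tool_rot: [-0.003, 0.864, 0.503, -0.001]
contact_force: [-0.3, 0.9, -0.8]
grip_width: 0.0308
finger_force: 30.1
```

carry_out:
  motion:
    - {"dx": 0, "dy": 0, "dz": -0.4, "twist": 0}
    - {"dx": 0, "dy": 0, "dz": -0.2, "twist": 0}
    - {"dx": 0, "dy": 0, "dz": -0.2, "twist": 0}
    - {"dx": 0, "dy": 0, "dz": 0, "twist": 0}
    - {"dx": 0, "dy": 0, "dz": 0, "twist": 0}

```text
time: 23.6
position: [0.5981, -0.3244, 0.0479]
tool_rot: [-0.0, 0.864, 0.503, -0.0]
contact_force: [-1.4, 1.7, 6.4]
grip_width: 0.0305
finger_force: 30.8
```

carry_out:
  motion:
    - {"dx": 0, "dy": 0, "dz": 0, "twist": 0}
    - {"dx": 0, "dy": 0, "dz": 0, "twist": 0}
    - {"dx": 0, "dy": 0, "dz": 0, "twist": 0}
    - {"dx": 0, "dy": 0, "dz": 0, "twist": 0}
    - {"dx": 0, "dy": 0, "dz": 0, "twist": 0}
    - {"dx": 0, "dy": 0, "dz": 0.5, "twist": 0}
    - {"dx": 0, "dy": 0, "dz": 1, "twist": 0}
    - {"dx": 0, "dy": 0, "dz": 1, "twist": 0}
    - {"dx": 0, "dy": 0, "dz": 1, "twist": 0}
    - {"dx": 0, "dy": 1, "dz": 0, "twist": 0}
    - {"dx": 0, "dy": 1, "dz": 0, "twist": 0}
    - {"dx": 0, "dy": 1, "dz": 0, "twist": 0}
    - {"dx": 0, "dy": 1, "dz": 0, "twist": 0}
    - {"dx": 0, "dy": 1, "dz": 0, "twist": 0}
    - {"dx": 0, "dy": 1, "dz": 0, "twist": 0}
    - {"dx": 0, "dy": 1, "dz": 0, "twist": 0}
    - {"dx": 0, "dy": 1, "dz": 0, "twist": 0}
    - {"dx": 0, "dy": 0, "dz": 0, "twist": 0}
    - {"dx": 0, "dy": 0, "dz": 0, "twist": 0}
  fingers: 62

```text
time: 25.5
position: [0.5986, -0.0844, 0.1527]
tool_rot: [0.001, 0.864, 0.504, 0.0]
contact_force: [-0.4, 0.3, 0.0]
grip_width: 0.0618
finger_force: 0.0
```

```bash
python3 - <<'E'
from h import *
c=shot('scene','s5.png');im=c['color'][:,:,::-1].copy()
for P in [(.3763,-.2011,.116),(.4811,-.2696,.096),(.484,-.3896,.076),(.5974,-.3259,.062)]:
    q=w2p(c,P); print(q.round(1)); cv2.drawMarker(im,tuple(int(v) for v in q.round()),(255,0,255),0,5,1)
cv2.imwrite('pics/s5m.png',cv2.resize(im[125:325,145:411],None,fx=3,fy=3,interpolation=cv2.INTER_CUBIC))
E
```

```text
[228.4 190.5]
[288.9 198.5]
[323.8 237.7]
[348.2 206.6]
```

View pics/s5m.png

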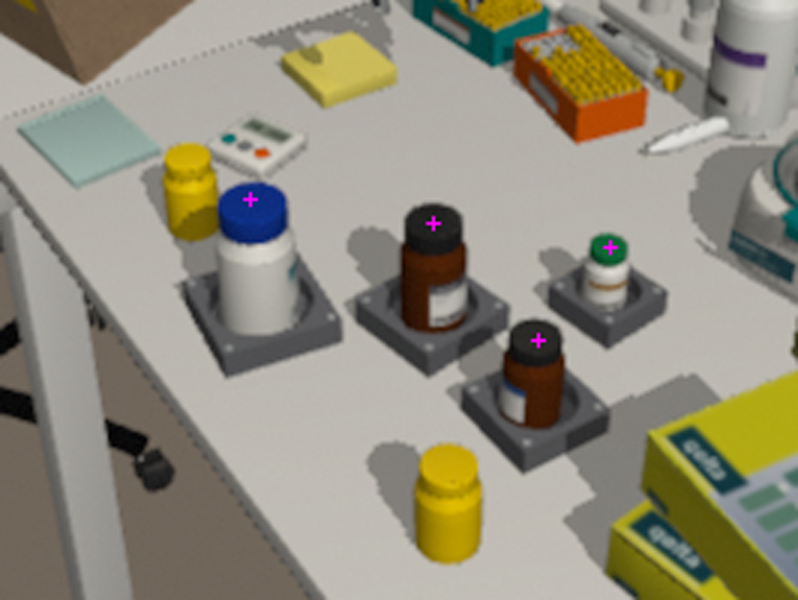

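All four bottles stand upright in their wells with cap markers matching, at crop pixels a (250,200), b (433,224), c (538,341) and d (610,247). The timer and pad have not moved, and the arm is clear.

```bash
python3 -c "
from bench import order
print(order.hand_in())"
```

```text
the job is handed in; nothing more can be done
None
```

I put all four bottles upright in their matching holders and handed the job in at about 25.5 s of the 93 s allowed. The last camera check showed the timer and note pad where they lay; the hand-in gave no verdict.

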